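Clear the bottle warmer and load its three wells in order of size

TASK

The bottle warmer is to be loaded for the day: take the spare objective in its cream and black can out of the warmer, since lenses must not be heated, and stand it wholly on the round cork pad; then line the three bottles up in the warmer's row in order of size, each upright and fully down in the well bored for it: the amber bottle in the largest, the pink one in the middle, the small white one with the blue cap in the smallest. Keep the bottles and the can upright throughout, leave the timer and the rubber air blower where they are, and let go of everything at the end.

Things in the scene. Friction and masses are not known exactly. Their poses are not given: they have to be found in the camera images.
- oil_bottle: Amber-brown bottle with a black cap, the largest: body 46 mm in diameter, 95 mm high with the cap (straight body up to about 60 mm). Origin: centre of the underside, z up; its yaw is of no account. It starts upright on the worktop, cap screwed on tight. It weighs 80 to 170 g; grip it round the body, about 40 mm up, at any yaw that clears its neighbours.
- medium_bottle: Pink bottle with a white cap, the middle size: body 42 mm in diameter, 87 mm high with the cap (straight body up to about 55 mm). Origin: centre of the underside, z up; its yaw is of no account. It starts upright on the worktop, cap screwed on tight. It weighs 60 to 120 g; grip it round the body, about 40 mm up, at any yaw that clears its neighbours.
- buffer_bottle: White bottle with a blue cap, the smallest: body 34 mm in diameter, 65 mm high with the cap (straight body up to about 40 mm, cap 24 mm wide). Origin: centre of the underside, z up; its yaw is of no account. It starts upright on the worktop, cap screwed on tight. It weighs 40 to 85 g; grip it round the body, about 40 mm up, at any yaw that clears its neighbours.
- lens_can: Round can of a spare objective, cream above and black below, 40 mm in diameter, 61 mm high, about 90 g, lid fixed. Origin: centre of the underside, z up. It starts upright in the largest well, standing on the well's floor, so the part more than 18 mm above its underside is clear of the collar.
- pad: Round cork pad, 70 mm in diameter, 4 mm thick, fixed on the worktop. Origin: centre of its underside, z up; its top is 4 mm higher.
- block_large: Fixed aluminium block 62 mm square in the white warmer; round well with flared black collar: largest, bore 53 mm, 3 dot(s) in a corner. Origin: centre of its underside, z up, 22 mm above the worktop; well floor at z = 8 mm, bore up to 20 mm, collar flares to +3 mm radius at its rim, z = 25 mm. At either end of the row, near or far.
- block_middle: Fixed aluminium block 62 mm square in the white warmer; round well with flared black collar: middle size, bore 49 mm, 2 dot(s) in a corner. Origin: centre of its underside, z up, 22 mm above the worktop; well floor at z = 8 mm, bore up to 20 mm, collar flares to +3 mm radius at its rim, z = 25 mm. Middle of the row, 63 mm from each neighbour; x axis along the row. Tray 73 mm wide, 32 mm high.
- block_small: Fixed aluminium block 62 mm square in the white warmer; round well with flared black collar: smallest, bore 41 mm, 1 dot(s) in a corner. Origin: centre of its underside, z up, 22 mm above the worktop; well floor at z = 8 mm, bore up to 20 mm, collar flares to +3 mm radius at its rim, z = 25 mm. At the other end of the row from the largest.
- bench_timer: White bench timer with a display and coloured keys, 70 x 66 x 19 mm, lying loose near the robot. Origin: centre of its underside. Leave it alone.
- air_blower: Dark grey rubber air blower with a red nozzle, 42 x 107 x 44 mm, lying loose on the grey steel plate (8 mm high). Origin: centre of its underside. Leave it alone. (Fixed and tall: the black micromanipulator right of the warmer, 0.4 m high, and the microscope behind it; go round in front of the first.)

How it is judged:
At the end, for the whole second after the job is handed in: each bottle stands upright, at rest, within 4 mm of its well's floor and 8 mm of its centre: amber in the largest, pink in the middle, white in the smallest; the can stands upright, at rest, on the cork pad, within 15 mm of its centre (horizontal distance between oil_bottle and block_large below 0.008 m and z of oil_bottle in the frame of block_large below 0.012 m and angle between each of oil_bottle, medium_bottle, buffer_bottle, lens_can's own z axis and vertical below 0.1 rad and linear speed of each of oil_bottle, medium_bottle, buffer_bottle, lens_can below 0.02 m/s and horizontal distance between medium_bottle and block_middle below 0.008 m and z of medium_bottle in the frame of block_middle below 0.012 m and horizontal distance between buffer_bottle and block_small below 0.008 m and z of buffer_bottle in the frame of block_small below 0.012 m and horizontal distance between lens_can and pad below 0.015 m and z of lens_can in the frame of pad below 0.008 m); the robot touches nothing.
It fails at once if a bottle or the can is tipped by more than about 35 degrees (angle between any of oil_bottle, medium_bottle, buffer_bottle, lens_can's own z axis and vertical above 0.6 rad).
It fails at once if the timer or the blower is pushed more than 3 cm from its place (distance of any of bench_timer, air_blower from where it was at the start of the episode above 0.03 m).
It also fails if it takes over 144 s, if anything falls off the work surface, if the arm or the gripper's body presses on something with over 40 N, if the wrist force passes 120 N, or if a joint passes its speed limit or range.

ROBOT

A 6-joint arm with a two-finger parallel gripper is mounted at the origin on a cart in front of the work surface, level with it; the furniture and walls round the work are solid. World frame = base frame: x ahead of the robot, y to its left, z up, the work surface at z = 0. Lengths are in m, angles in rad, forces in N, time in s.
With the tool pointing down it reaches from about 0.325 to 0.9 m from the base axis. Payload 3.5 kg.
Tool frame: the origin (TCP) lies on the mounting face of the last link; the fingertips stand 173 mm ahead of it and the grasp point (between the pads) lies 155 mm ahead of it; z points along the fingers, y is the line along which they close (so a half turn about z gives the same grasp; the last joint's range is limited). The gripper opens to 85 mm and grips with 20 to 120 N. Pads are 22 mm wide; open, the fingers measure 114 mm over their backs; the gripper's body (76 mm by 85 mm) begins 54 mm behind the grasp point. The pads swing forward as they close: fully open they stand 13 mm farther back than shut.
Start: joints at [-1.388, 0.276, -0.026, 1.268, 0, 1.467], TCP at [0.176, -0.6, 0.405] pointing down, gripper open.
Joint ranges: [-3.12, 3.12], [-0.85, 1.88], [-1.08, 1.24], [-1.95, 2.15], [-1.57, 1.53], [-3.14, 3.14]. Speed limits (rad/s): [2.57, 2.57, 3.14, 3.14, 3.14, 3.14].

INTERFACE

Orientations are given as [roll, pitch, yaw] about the fixed x, y, z axes, in that order (R = Rz(yaw) Ry(pitch) Rx(roll)).
In Python, from rig import readout, grab_frame, camera_model, arm gives the robot as it stands.
- The arm moves only by the shell command python3 -m inch 'ROWS' [FORCE]. ROWS is JSON, a list that holds one entry, the list of rows, each a list of 5 numbers: the shift along the tool's x, y, z in m, then the turn about the tool's z in degrees, then the opening, from -1 (shut) to 1 (fully open). In form: [[[dx, dy, dz, twist, claw], ...]]. A call has 1 to 20 rows; each row is the pose to reach, as a shift and turn from the pose commanded when the call began, along the tool's axes at that moment; what a row does not reach only later rows make up. A row lasts 1/10 s, in which the tool goes at most 50 mm and 8.59 degrees, less where a joint would pass 70% of its speed; a pose out of reach is approached as far as the arm can. A call with a gripper value outside its range is refused whole. The fingers move at their own pace and stop on an object; FORCE is the grip in N (left out, the last holds). Time passes only in rows, so rows that repeat a pose let the fingers close. It gives the time, the measured TCP pose, the force, the opening and the grip force at its end, in the units of the state.
- readout.read_state(): the state, without advancing time (a new reading comes with each control period).
- grab_frame(name): name is "scene" or "top" or "wrist"; returns (picture, depth): 420x560x3 uint8, red, green, blue; 420x560 float32, m along the optical axis (not along the pixel's ray), 0 where there is no reading.
- camera_model(name): a dict with "camera_matrix" (3x3 intrinsics, pixels), "R" (3x3) and "t" (3): a world point X has camera coordinates R X + t. Camera axes: x right, y down, z forward; pixel columns grow to the right and rows downward; lengths in m; the calibration is good to about 2 mm. A picture is of the moment at which its call begins: read the wrist's pose just before it. camera_model takes no time and is no camera call; for the wrist camera it gives the pose at the moment of the call.
- arm.hand_in(): hands the job in; it is judged then, once.
The state is a dict: "clock": time; "joints": joint angles; "qd": joint speeds; "tau": joint torques, N m; "position": TCP position; "eef_rot": TCP orientation; "force": force on the tool from outside, world axes, zero at the start; "moment": the same for the moment, N m; "grip_width": opening from 0.0 (shut) to 1.0 (fully open); "grasp_force": force on a finger pad.
Only numpy, scipy, OpenCV 4.12 (cv2) and the standard library are available. Lean on these libraries where they do the work, as an engineer would, in place of code of your own. Each camera call takes 0.05 s, during which the arm holds its last target. There are 200 camera calls.

## Working session

There is one attempt and no reset: what is moved stays moved. The work goes in short steps, Python scripts to look and compute and a shell command to move; the robot and the scene stay as the last step left them, time stands still between calls to the robot, and variables do not carry over. Pictures are saved under pics/ and viewed, at most 14 in all, crops included, and the job is handed in when it is done.

```bash
ls; mkdir -p pics
python3 - <<'E'
from rig import readout, grab_frame, camera_model
import cv2,numpy as np
for n in ("top","scene"):
    p,d=grab_frame(n); cv2.imwrite(f"pics/{n}0.png",p[:,:,::-1]); np.save(f"pics/{n}0.npy",d)
    m=camera_model(n); R=np.array(m["R"]);print(n,-R.T@np.array(m["t"]),R[2])
print(readout.read_state())
E
```

```text
pics
top [0.34870213 0.01229295 1.0303059 ] [ 0.10093303  0.00413351 -0.99488464]
scene [0.0046707  0.76519093 0.88318973] [ 0.36560592 -0.629627   -0.68549409]
{'clock': 0.1, 'joints': array([-1.38839451e+00,  2.77088313e-01, -2.77720388e-02,  1.26799541e+00,
       -1.87440901e-05,  1.46740085e+00]), 'qd': array([-5.25311258e-04, -9.23925130e-04,  2.27963730e-03,  1.53297223e-04,
        1.66427791e-05, -1.15048306e-03]), 'tau': array([ 4.05356914e-04, -4.46709108e+01,  2.96128571e+01,  8.43966583e-03,
       -9.14579073e-05,  2.83839277e-06]), 'position': array([ 0.17612641, -0.59929212,  0.40363833]), 'eef_rot': array([-3.13954228e+00, -1.93913073e-04,  2.85797110e-01]), 'force': array([-0.83524865,  0.67974496,  0.52456625]), 'moment': array([-0.03403892, -0.00139258, -0.00996321]), 'grasp_force': 0.0, 'grip_width': 0.9948927192962038}
```

View pics/top0.png

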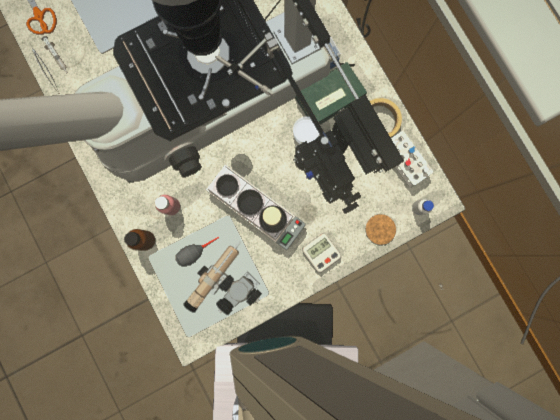

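View pics/scene0.png

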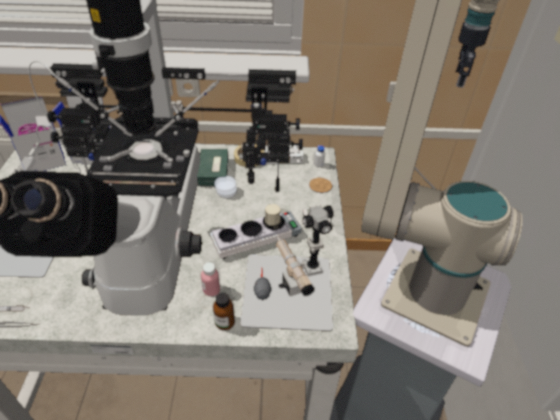

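Top view: amber (138,240), pink (165,204), the wells (227,186), (250,202) and (272,217, holding the can), pad (380,229), white bottle (427,207), timer (322,253) and blower (190,254). Next I'll build a world-frame height map.

```bash
cat > h.py <<'E'
import numpy as np,cv2
from rig import readout,grab_frame,camera_model
def cloud(d,m):
    K=np.array(m["camera_matrix"]);R=np.array(m["R"]);t=np.array(m["t"])
    v,u=np.indices(d.shape);z=d
    c=np.stack([(u-K[0,2])/K[0,0]*z,(v-K[1,2])/K[1,1]*z,z],-1)
    P=(c-t)@R; P[d<=0]=np.nan
    return P
def pix(m,X):
    c=np.array(m["R"])@np.array(X)+np.array(m["t"]);p=np.array(m["camera_matrix"])@c;return p[:2]/p[2]
def ray(m,u,v,z):
    R=np.array(m["R"]);o=-R.T@np.array(m["t"]);d=R.T@np.linalg.inv(m["camera_matrix"])@np.array([u,v,1.]);return o+d*(z-o[2])/d[2]
E
python3 - <<'E'
from h import *
p=cv2.imread("pics/top0.png");d=np.load("pics/top0.npy");m=camera_model("top")
P=cloud(d,m)
for n,u,v in [("amber",138,240),("pink",165,204),("wellA",227,186),("wellM",250,202),("can",272,217),("pad",380,229),("white",427,207),("timer",322,253),("table",350,240),("plate",200,310),("roll",212,278),("manip tip",350,203),("manip",330,180),("tab",140,180)]:
    print(n,P[v,u].round(4))
# height map crop: x 0.15..0.75, y -0.4..0.45, 1.25mm/px, y to the left
s=800/0.85
H=np.zeros((600,800));C=np.zeros((600,800,3),np.uint8)
ok=np.isfinite(P[...,2]);Q=P[ok];c=p[ok]
i=((0.75-Q[:,0])*s).astype(int);j=((0.45-Q[:,1])*s).astype(int)
print(Q[:,:2].min(0),Q[:,:2].max(0))
# fits
def fit(name,u0,v0,r,zl,zh):
    sub=P[v0-r:v0+r,u0-r:u0+r].reshape(-1,3);s=sub[(sub[:,2]>zl)&(sub[:,2]<zh)]
    (a,b),rad=cv2.minEnclosingCircle(s[:,:2].astype(np.float32));print(name,len(s),"circ",round(a,4),round(b,4),round(rad,4),"z",np.median(s[:,2]).round(4))
fit("ambercap",138,240,16,.088,.105);fit("pinkcap",165,204,14,.08,.095);fit("whitecap",427,207,12,.058,.075);fit("can",272,217,16,.085,.1)
# pad via colour
hsv=cv2.cvtColor(p,cv2.COLOR_BGR2HSV);k=np.zeros(d.shape,bool);k[205:255,355:405]=1
k&=(hsv[...,1]>100);s_=np.argwhere(k)[:,::-1].astype(np.float32);(a,b),r=cv2.minEnclosingCircle(s_);print("pad px",a,b,r,ray(m,a,b,.004))
crop=p[130:330,110:450];cv2.imwrite("pics/topc.png",cv2.resize(crop,(800,471),interpolation=cv2.INTER_CUBIC))
E
```

```text
amber [0.3753 0.3164 0.0904]
pink [0.4523 0.2645 0.0875]
wellA [0.5026 0.1428 0.0278]
wellM [0.4673 0.0899 0.0293]
can [0.4295 0.0382 0.0902]
pad [ 0.4147 -0.2063  0.0042]
white [ 0.4605 -0.2948  0.0644]
timer [ 0.3573 -0.0741  0.0124]
table [ 0.3884 -0.139  -0.0021]
plate [0.2249 0.1959 0.0094]
roll [0.3004 0.1588 0.0924]
manip tip [ 0.4422 -0.1005  0.258 ]
manip [ 0.4831 -0.0664  0.2497]
tab [0.5147 0.3447 0.0118]
[-0.31021797 -1.08165674] [1.364197   1.24904798]
ambercap 167 circ 0.378 0.3304 0.015 z 0.0951
pinkcap 137 circ 0.4555 0.273 0.0135 z 0.0874
whitecap 97 circ 0.4643 -0.297 0.0118 z 0.0645
can 265 circ 0.4321 0.0401 0.0195 z 0.0904
pad px 380.52569580078125 229.0835418701172 15.128875732421875 [ 0.41455289 -0.20755339  0.004     ]
```

View pics/topc.png

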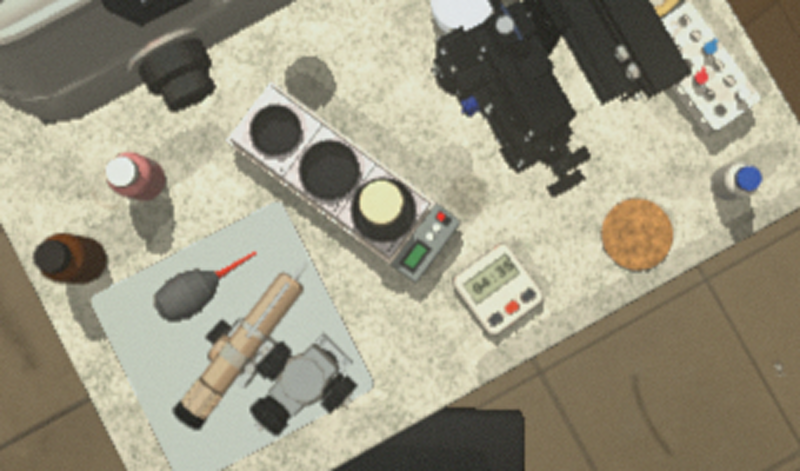

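Can is in the near-end (large) well; small well at the far end. Now I'll get the well centres, tray axis and manipulator extents.

Run:
```python
from h import *
p=cv2.imread("pics/top0.png");d=np.load("pics/top0.npy");m=camera_model("top");P=cloud(d,m)
k=(P[...,2]>.08)&(P[...,0]<.50)&(P[...,1]<0)&(P[...,1]>-.28)&(P[...,0]>.38)
Q=P[k];print("manip",Q.min(0),Q.max(0))
for y in np.arange(-.26,0,.02):
    q=Q[(abs(Q[:,1]-y)<.01)]; 
    if len(q): print(round(y,2),"minx",q[:,0].min().round(3),"z",q[:,2].min().round(3),q[:,2].max().round(3))
# wells: dark blobs
g=p.max(2)
mask=((g<60)).astype(np.uint8)
W={}
for n,u,v in [("S",227,186),("M",250,202),("L",272,217)]:
    b=np.zeros_like(mask);cv2.circle(b,(u,v),15,1,-1)
    mm=mask.copy(); 
    if n=="L": cv2.circle(mm,(u,v),8,1,-1)
    nl,lab,st,ce=cv2.connectedComponentsWithStats(mm*b)
    i=1+st[1:,4].argmax();c=np.argwhere(lab==i)[:,::-1].astype(np.float32)
    (a,bb),r=cv2.minEnclosingCircle(c);W[n]=ray(m,a,bb,.047)
    r2=np.linalg.norm(ray(m,a+r,bb,.047)-W[n]);print(n,a,bb,r,W[n].round(4),r2.round(4))
# tray rectangle
k=(P[...,2]>.022)&(P[...,2]<.06)&(np.hypot(P[...,0]-.467,P[...,1]-.09)<.15)
kk=cv2.morphologyEx(k.astype(np.uint8),cv2.MORPH_OPEN,np.ones((5,5)))
nl,lab,st,ce=cv2.connectedComponentsWithStats(kk);i=lab[202,250];q=P[lab==i][:,:2].astype(np.float32);print(cv2.minAreaRect(q))
k=(P[...,2]>.02)&(P[...,2]<.06)&(np.hypot(P[...,0]-.36,P[...,1]-.25)<.06);q=P[k];print("blower",q.min(0),q.max(0))
```

```text
manip [ 0.43017206 -0.16456236  0.15380044] [ 0.49999748 -0.03229408  0.36630157]
-0.16 minx 0.487 z 0.341 0.366
-0.14 minx 0.482 z 0.319 0.366
-0.12 minx 0.435 z 0.188 0.358
-0.1 minx 0.43 z 0.193 0.278
-0.08 minx 0.445 z 0.156 0.278
-0.06 minx 0.456 z 0.154 0.278
-0.04 minx 0.495 z 0.159 0.207
S 226.58163452148438 184.7653045654297 9.816036224365234 [0.5024 0.1414 0.047 ] 0.0217
M 249.43878173828125 201.8265380859375 11.748229026794434 [0.4656 0.0898 0.047 ] 0.0258
L 273.0885925292969 220.35443115234375 11.406587600708008 [0.4259 0.0368 0.047 ] 0.025
((0.45677995681762695, 0.07779324799776077), (0.22671443223953247, 0.07298727333545685), 54.69978332519531)
blower [0.32205535 0.19169785 0.02017251] [0.37947408 0.30932488 0.05998629]
```

```bash
cat >> h.py <<'E'
from scipy.spatial.transform import Rotation as Ro
def go(*pts,yaw=None):
    s=readout.read_state();R=Ro.from_euler('xyz',s["eef_rot"]).as_matrix()
    print("at",s["position"].round(4),"yaw",np.degrees(s["eef_rot"][2]).round(1),"twist",None if yaw is None else round(np.degrees(s["eef_rot"][2])-yaw,1))
    for p in pts: print(p,(R.T@(np.array(p)-s["position"])).round(4))
E
python3 -c "
from h import *
go((.33,-.1,.4),(.432,.04,.4),(.432,.04,.3),yaw=54.7)"
```

```text
at [ 0.1761 -0.5993  0.4036] yaw 16.4 twist -38.3
(0.33, -0.1, 0.4) [ 0.2884 -0.4357  0.0046]
(0.432, 0.04, 0.4) [ 0.4257 -0.5412  0.0048]
(0.432, 0.04, 0.3) [ 0.4257 -0.541   0.1048]
```

```bash
python3 -m inch '[[[0.288,-0.436,0.004,-10,1],[0.288,-0.436,0.004,-20,1],[0.288,-0.436,0.004,-30,1],[0.288,-0.436,0.004,-38.3,1],[0.288,-0.436,0.004,-38.3,1],[0.288,-0.436,0.004,-38.3,1],[0.288,-0.436,0.004,-38.3,1],[0.288,-0.436,0.004,-38.3,1],[0.288,-0.436,0.004,-38.3,1],[0.288,-0.436,0.004,-38.3,1],[0.288,-0.436,0.004,-38.3,1],[0.288,-0.436,0.004,-38.3,1],[0.426,-0.541,0.004,-38.3,1],[0.426,-0.541,0.004,-38.3,1],[0.426,-0.541,0.004,-38.3,1],[0.426,-0.541,0.004,-38.3,1],[0.426,-0.541,0.004,-38.3,1],[0.426,-0.541,0.004,-38.3,1]]]' 40
python3 - <<'E'
from h import *
go((.432,.04,.27),yaw=54.7)
m=camera_model("wrist");p,d=grab_frame("wrist");cv2.imwrite("pics/w1.png",p[:,:,::-1]);np.save("pics/w1.npy",d)
P=cloud(d,m);k=(P[...,2]>.083)&(P[...,2]<.098)&(np.hypot(P[...,0]-.432,P[...,1]-.04)<.04)
print(cv2.minEnclosingCircle(P[k][:,:2].astype(np.float32)),k.sum(),np.median(P[k][:,2]))
for X in [(.4292,.0384,.047),(.4655,.0897,.047),(.502,.141,.047)]: print(pix(m,X).round(1))
E
```

```text
clock: 1.9
position: [0.4324, 0.039, 0.4002]
eef_rot: [-3.141, 0.001, 0.954]
force: [0.3, -0.1, 0.2]
grip_width: 1.001
grasp_force: 0.0
at [0.4324 0.039  0.4002] yaw 54.7 twist -0.0
(0.432, 0.04, 0.27) [ 0.0007 -0.0007  0.1302]
((0.4343986511230469, 0.03937368467450142), 0.019612671807408333) 1255 0.09008678231498798
[278.  188.2]
[277.9 129.4]
[277.9  62.2]
```

View pics/w1.png

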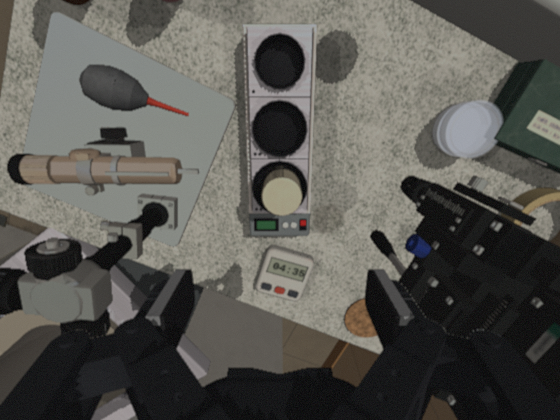

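Wrist view confirms the wells at (278,62), (278,128) and (279,188), as predicted. The can is at (283,193), and a dark manipulator sits at lower left. I'll check the heights around the can.

Run:
```python
from h import *
d=np.load("pics/w1.npy");P=cloud(d,camera_model("wrist"))[:300]
P2=cloud(np.load("pics/top0.npy"),camera_model("top"))
for c in [(.433,.04),(.502,.141)]:
  for rr in (.06,.08,.1,.13,.16):
    for A in (P,P2):
      r=np.hypot(A[...,0]-c[0],A[...,1]-c[1]);k=(r<rr)&(A[...,2]>.1)&(A[...,2]<.5)
      q=A[k];print(c,rr,len(q),q.mean(0).round(3) if len(q) else "",q[:,2].max().round(3) if len(q) else "")
go((.4335,.0397,.228))
```

```text
(0.433, 0.04) 0.06 2108 [0.437 0.046 0.254] 0.268
(0.433, 0.04) 0.06 0  
(0.433, 0.04) 0.08 2108 [0.437 0.046 0.254] 0.268
(0.433, 0.04) 0.08 0  
(0.433, 0.04) 0.1 2176 [0.439 0.044 0.251] 0.268
(0.433, 0.04) 0.1 9 [ 0.502 -0.03   0.162] 0.169
(0.433, 0.04) 0.13 13536 [ 0.51  -0.016  0.201] 0.268
(0.433, 0.04) 0.13 1502 [ 0.503 -0.049  0.223] 0.306
(0.433, 0.04) 0.16 22203 [0.47  0.007 0.197] 0.268
(0.433, 0.04) 0.16 3605 [ 0.481 -0.041  0.245] 0.4
(0.502, 0.141) 0.06 0  
(0.502, 0.141) 0.06 0  
(0.502, 0.141) 0.08 0  
(0.502, 0.141) 0.08 0  
(0.502, 0.141) 0.1 0  
(0.502, 0.141) 0.1 418 [0.581 0.185 0.235] 0.244
(0.502, 0.141) 0.13 1963 [0.437 0.047 0.255] 0.268
(0.502, 0.141) 0.13 2058 [0.596 0.186 0.222] 0.391
(0.502, 0.141) 0.16 5981 [0.502 0.01  0.211] 0.268
(0.502, 0.141) 0.16 4995 [0.605 0.181 0.228] 0.5
at [0.432  0.0387 0.4002] yaw 54.6 twist None
(0.4335, 0.0397, 0.228) [0.0019 0.0008 0.1722]
```

```bash
python3 -m inch '[[[0.002,0.001,0.04,0,1],[0.002,0.001,0.08,0,1],[0.002,0.001,0.11,0,1],[0.002,0.001,0.14,0,1],[0.002,0.001,0.16,0,1],[0.002,0.001,0.172,0,1],[0.002,0.001,0.172,0,1],[0.002,0.001,0.172,0,-1],[0.002,0.001,0.172,0,-1],[0.002,0.001,0.172,0,-1],[0.002,0.001,0.172,0,-1],[0.002,0.001,0.172,0,-1],[0.002,0.001,0.172,0,-1],[0.002,0.001,0.172,0,-1],[0.002,0.001,0.172,0,-1],[0.002,0.001,0.172,0,-1]]]' 40
```

```text
clock: 3.55
position: [0.4353, 0.0406, 0.23]
eef_rot: [3.139, -0.001, 0.954]
force: [0.2, -1.4, 6.8]
grip_width: 0.448
grasp_force: 39.8
```

```bash
python3 -m inch '[[[0,0,-0.015,0,-1],[0,0,-0.03,0,-1],[0,0,-0.055,0,-1],[0,0,-0.085,0,-1],[0,0,-0.1,0,-1],[0,0,-0.1,0,-1]]]' && python3 -c "
from h import *
go((.34,-.03,.32),(.33,-.1,.32),(.36,-.2075,.32),(.4145,-.2075,.32),(.4145,-.2075,.21))"
```

```text
clock: 4.15
position: [0.4356, 0.0406, 0.3311]
eef_rot: [3.137, -0.003, 0.955]
force: [0.8, -0.1, -0.2]
grip_width: 0.449
grasp_force: 40.3
at [0.4356 0.0406 0.3311] yaw 54.7 twist None
(0.34, -0.03, 0.32) [-0.1129 -0.0372  0.0106]
(0.33, -0.1, 0.32) [-0.1758 -0.0049  0.0106]
(0.36, -0.2075, 0.32) [-0.2462  0.0817  0.0108]
(0.4145, -0.2075, 0.32) [-0.2147  0.1262  0.0111]
(0.4145, -0.2075, 0.21) [-0.215   0.1257  0.1211]
```

```bash
python3 -m inch '[[[-0.03,-0.01,0,0,-1],[-0.07,-0.023,0.005,0,-1],[-0.113,-0.037,0.01,0,-1],[-0.144,-0.021,0.01,0,-1],[-0.176,-0.005,0.01,0,-1],[-0.2,0.025,0.01,0,-1],[-0.223,0.053,0.01,0,-1],[-0.246,0.082,0.01,0,-1],[-0.231,0.105,0.01,0,-1],[-0.22,0.12,0.01,0,-1],[-0.215,0.126,0.01,0,-1],[-0.215,0.126,0.01,0,-1],[-0.215,0.126,0.01,0,-1]]]'
python3 - <<'E'
from h import *
go((.4145,-.2075,.204))
p,d=grab_frame("top");m=camera_model("top");P=cloud(d,m)
p,d=grab_frame("wrist");cv2.imwrite("pics/w2.png",p[:,:,::-1])
E
```

```text
clock: 5.45
position: [0.412, -0.207, 0.3178]
eef_rot: [-3.139, 0.0, 0.955]
force: [-0.2, -0.0, -1.9]
grip_width: 0.449
grasp_force: 40.5
at [ 0.412  -0.207   0.3178] yaw 54.7 twist None
(0.4145, -0.2075, 0.204) [0.0011 0.0026 0.1138]
```

View pics/w2.png

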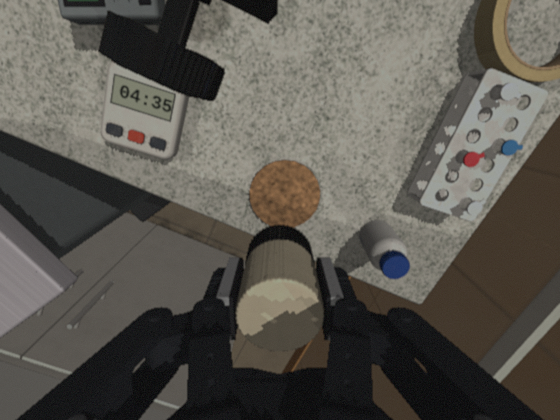

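The can hangs upright in the grip (280,290), in line to land on the pad (285,193). Lowering it.

```bash
python3 -m inch '[[[0.001,0.0025,0.04,0,-1],[0.001,0.0025,0.075,0,-1],[0.001,0.0025,0.095,0,-1],[0.001,0.0025,0.105,0,-1],[0.001,0.0025,0.11,0,-1],[0.001,0.0025,0.113,0,-1],[0.001,0.0025,0.113,0,-1],[0.001,0.0025,0.113,0,-1]]]'
```

```text
clock: 6.35
position: [0.416, -0.2087, 0.2067]
eef_rot: [3.139, -0.0, 0.954]
force: [0.1, -0.4, -1.1]
grip_width: 0.444
grasp_force: 40.5
```

Not yet touching; down slightly further, release, and rise.

```bash
python3 -m inch '[[[0,0,0.001,0,-1],[0,0,0.002,0,-1],[0,0,0.003,0,-1],[0,0,0.003,0,-1],[0,0,0.003,0,-1]]]'
```

```text
clock: 6.85
position: [0.4158, -0.2086, 0.204]
eef_rot: [3.141, 0.0, 0.954]
force: [-2.8, 0.5, 9.2]
grip_width: 0.451
grasp_force: 41.7
```

```bash
python3 -m inch '[[[0,0,0,0,0],[0,0,0,0,0.5],[0,0,0,0,1],[0,0,0,0,1],[0,0,0,0,1],[0,0,0,0,1],[0,0,-0.03,0,1],[0,0,-0.07,0,1],[0,0,-0.11,0,1],[0,0,-0.15,0,1],[0,0,-0.15,0,1]]]'
python3 - <<'E'
from h import *
p,d=grab_frame("wrist");m=camera_model("wrist");P=cloud(d,m);cv2.imwrite("pics/w3.png",p[:,:,::-1])
k=(P[...,2]>.058)&(P[...,2]<.07)&(np.hypot(P[...,0]-.4145,P[...,1]+.2075)<.05)
print("can",cv2.minEnclosingCircle(P[k][:,:2].astype(np.float32)),k.sum(),np.median(P[k][:,2]))
k=(P[...,2]>.058)&(P[...,2]<.07)&(np.hypot(P[...,0]-.464,P[...,1]+.297)<.03)
print("white",cv2.minEnclosingCircle(P[k][:,:2].astype(np.float32)),k.sum(),np.median(P[k][:,2]))
go((.464,-.297,.35),(.464,-.297,.188))
E
```

```text
clock: 7.95
position: [0.4176, -0.2098, 0.3588]
eef_rot: [3.13, -0.0, 0.954]
force: [1.0, -0.5, 0.2]
grip_width: 0.999
grasp_force: 0.0
can ((0.4130125939846039, -0.20829267799854279), 0.019542280584573746) 1332 0.061349883884562084
white ((0.4636363387107849, -0.295979380607605), 0.012183889746665955) 427 0.061575399523786205
at [ 0.4167 -0.2092  0.356 ] yaw 54.7 twist None
(0.464, -0.297, 0.35) [-0.0443  0.0893  0.0066]
(0.464, -0.297, 0.188) [-0.0443  0.0881  0.1686]
```

View pics/w3.png

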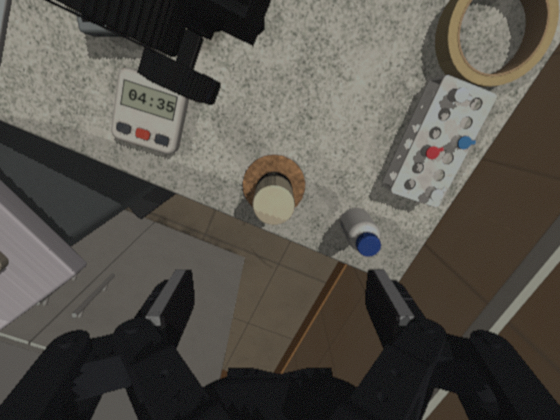

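Can stands on the pad (275,195), and the white bottle is at (363,233). Grasping the white bottle.

```bash
python3 -m inch '[[[-0.022,0.045,0,0,1],[-0.044,0.089,0,0,1],[-0.044,0.089,0,0,1],[-0.044,0.089,0.04,0,1],[-0.044,0.089,0.08,0,1],[-0.044,0.089,0.12,0,1],[-0.044,0.089,0.15,0,1],[-0.044,0.089,0.168,0,1],[-0.044,0.089,0.168,0,1],[-0.044,0.089,0.168,0,-1],[-0.044,0.089,0.168,0,-1],[-0.044,0.089,0.168,0,-1],[-0.044,0.089,0.168,0,-1],[-0.044,0.089,0.168,0,-1],[-0.044,0.089,0.168,0,-1],[-0.044,0.089,0.168,0,-1],[-0.044,0.089,0.168,0,-1],[-0.044,0.089,0.168,0,-1]]]' 35
```

```text
clock: 9.8
position: [0.4634, -0.2962, 0.1863]
eef_rot: [3.139, 0.0, 0.954]
force: [-0.6, 0.2, 5.8]
grip_width: 0.382
grasp_force: 34.9
```

```bash
python3 -m inch '[[[0,0,-0.015,0,-1],[0,0,-0.035,0,-1],[0,0,-0.07,0,-1],[0,0,-0.11,0,-1],[0,0,-0.14,0,-1],[0,0,-0.14,0,-1]]]' && python3 -c "
from h import *
go((.36,-.22,.325),(.33,-.1,.325),(.34,-.03,.325),(.4655,.0897,.325),(.502,.1411,.325),(.502,.1411,.216))"
```

```text
clock: 10.4
position: [0.4643, -0.297, 0.3301]
eef_rot: [3.131, 0.001, 0.954]
force: [0.4, -1.0, -1.0]
grip_width: 0.383
grasp_force: 35.0
at [ 0.4643 -0.297   0.3301] yaw 54.7 twist None
(0.36, -0.22, 0.325) [ 0.0025 -0.1297  0.0038]
(0.33, -0.1, 0.325) [ 0.0831 -0.2236  0.0027]
(0.34, -0.03, 0.325) [ 0.146  -0.2559  0.0024]
(0.4655, 0.0897, 0.325) [ 0.3162 -0.2227  0.0026]
(0.502, 0.1411, 0.325) [ 0.3793 -0.2226  0.0025]
(0.502, 0.1411, 0.216) [ 0.3794 -0.2237  0.1115]
```

```bash
python3 -m inch '[[[0.001,-0.04,0,0,-1],[0.002,-0.085,0,0,-1],[0.002,-0.13,0,0,-1],[0.03,-0.16,0,0,-1],[0.057,-0.193,0,0,-1],[0.083,-0.224,0,0,-1],[0.115,-0.24,0,0,-1],[0.146,-0.256,0,0,-1],[0.19,-0.248,0,0,-1],[0.23,-0.24,0,0,-1],[0.275,-0.232,0,0,-1],[0.316,-0.223,0,0,-1],[0.35,-0.223,0,0,-1],[0.37,-0.223,0,0,-1],[0.379,-0.223,0,0,-1],[0.379,-0.223,0,0,-1],[0.379,-0.223,0,0,-1],[0.379,-0.223,0,0,-1]]]' && python3 -c "
from h import *
p,d=grab_frame('wrist');cv2.imwrite('pics/w4.png',p[:,:,::-1])
go((.502,.1411,.219))"
```

```text
clock: 12.2
position: [0.499, 0.1416, 0.3244]
eef_rot: [-3.141, 0.001, 0.953]
force: [0.2, -1.3, 0.1]
grip_width: 0.376
grasp_force: 35.1
at [0.4991 0.1416 0.3246] yaw 54.6 twist None
(0.502, 0.1411, 0.219) [0.0014 0.0027 0.1056]
```

View pics/w4.png

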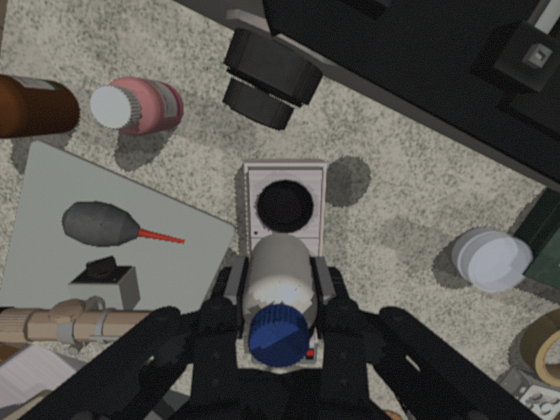

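White bottle upright above the small well (285,205); descending with the 3 mm correction.

```bash
python3 -m inch '[[[0.001,0.003,0.03,0,-1],[0.001,0.003,0.055,0,-1],[0.001,0.003,0.07,0,-1],[0.001,0.003,0.08,0,-1],[0.001,0.003,0.09,0,-1],[0.001,0.003,0.098,0,-1],[0.001,0.003,0.104,0,-1],[0.001,0.003,0.106,0,-1],[0.001,0.003,0.106,0,-1]]]'
```

```text
clock: 13.15
position: [0.5032, 0.1415, 0.2201]
eef_rot: [3.141, -0.0, 0.954]
force: [-3.0, -1.5, 7.2]
grip_width: 0.38
grasp_force: 39.0
```

```bash
python3 -m inch '[[[-0.001,-0.001,0,0,-1],[-0.002,-0.001,0.001,0,-1],[-0.002,-0.001,0.003,0,-1],[-0.002,-0.001,0.003,0,-1]]]'
```

```text
clock: 13.55
position: [0.5026, 0.1411, 0.2197]
eef_rot: [3.139, -0.004, 0.955]
force: [-5.8, -0.9, 21.4]
grip_width: 0.381
grasp_force: 46.8
```

```bash
python3 -m inch '[[[0,0,-0.003,0,-1],[0,0,-0.003,0,-1],[0,0,-0.003,0,0],[0,0,-0.003,0,0.3],[0,0,-0.003,0,1],[0,0,-0.003,0,1],[0,0,-0.003,0,1],[0,0,-0.003,0,1],[0,0,-0.04,0,1],[0,0,-0.08,0,1],[0,0,-0.11,0,1],[0,0,-0.13,0,1],[0,0,-0.13,0,1],[0,0,-0.13,0,1]]]'
python3 - <<'E'
from h import *
go((.502,.1411,.219))
m=camera_model("wrist");p,d=grab_frame('wrist');cv2.imwrite('pics/w5.png',p[:,:,::-1]);np.save("pics/w5.npy",d)
P=cloud(d,m)
k=(P[...,2]>.086)&(P[...,2]<.11)&(np.hypot(P[...,0]-.502,P[...,1]-.141)<.03);q=P[k]
print("white",cv2.minEnclosingCircle(q[:,:2].astype(np.float32)),k.sum(),np.percentile(q[:,2],[10,50,90]))
for X in [(.4292,.0384,.047),(.4655,.0897,.047),(.502,.141,.047)]: print(pix(m,X).round(1))
E
```

```text
clock: 14.95
position: [0.5009, 0.1405, 0.3457]
eef_rot: [3.141, -0.0, 0.954]
force: [-0.4, -0.5, 0.3]
grip_width: 1.003
grasp_force: 0.0
at [0.5009 0.1405 0.3457] yaw 54.7 twist None
(0.502, 0.1411, 0.219) [0.0011 0.0005 0.1267]
white ((0.5023788809776306, 0.14215661585330963), 0.011904523707926273) 716 [0.09214221 0.09478832 0.09562211]
[280.1 313.3]
[280.1 260.9]
[280.3 200.6]
```

View pics/w5.png

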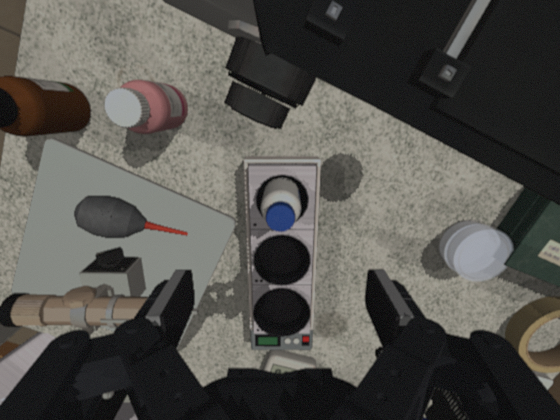

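White bottle is fully down (cap top 0.095 m, as expected). On to amber.

```bash
python3 -c "
from h import *
go((.378,.330,.35))"
```

```text
at [0.5004 0.1404 0.3447] yaw 54.7 twist None
(0.378, 0.33, 0.35) [ 0.0839 -0.2095 -0.0052]
```

```bash
python3 -m inch '[[[0.02,-0.04,-0.005,0,1],[0.035,-0.085,-0.005,0,1],[0.05,-0.13,-0.005,0,1],[0.07,-0.175,-0.005,0,1],[0.084,-0.2,-0.005,0,1],[0.084,-0.21,-0.005,0,1],[0.084,-0.21,-0.005,0,1],[0.084,-0.21,-0.005,0,1]]]'
python3 - <<'E'
from h import *
m=camera_model("wrist");p,d=grab_frame('wrist');cv2.imwrite('pics/w6.png',p[:,:,::-1])
P=cloud(d,m)
for n,c,z in (("amber",(.378,.33),.095),("pink",(.4555,.273),.087)):
  k=(P[...,2]>z-.006)&(P[...,2]<z+.006)&(np.hypot(P[...,0]-c[0],P[...,1]-c[1])<.03);q=P[k]
  if len(q): print(n,cv2.minEnclosingCircle(q[:,:2].astype(np.float32)),k.sum(),np.median(q[:,2]))
go((.378,.330,.35),(.378,.33,.2))
E
```

```text
clock: 15.8
position: [0.3781, 0.3296, 0.3497]
eef_rot: [-3.142, 0.002, 0.954]
force: [0.7, 0.1, 0.1]
grip_width: 0.999
grasp_force: 0.0
amber ((0.37943020462989807, 0.33069565892219543), 0.01502900943160057) 1046 0.09451422787186352
pink ((0.457509845495224, 0.2742200493812561), 0.014070654287934303) 889 0.08648837263136981
at [0.3785 0.3295 0.35  ] yaw 54.6 twist None
(0.378, 0.33, 0.35) [ 0.0002 -0.0007  0.    ]
(0.378, 0.33, 0.2) [ 0.0004 -0.0007  0.15  ]
```

View pics/w6.png

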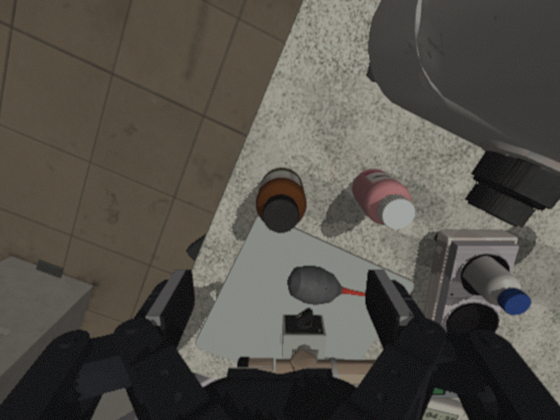

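Amber at (283,205) between the open fingers, nothing near it; descending and gripping.

```bash
python3 -m inch '[[[0.001,0,0.04,0,1],[0.001,0,0.08,0,1],[0.001,0,0.11,0,1],[0.001,0,0.13,0,1],[0.001,0,0.142,0,1],[0.001,0,0.147,0,1],[0.001,0,0.147,0,1],[0.001,0,0.147,0,-1],[0.001,0,0.147,0,-1],[0.001,0,0.147,0,-1],[0.001,0,0.147,0,-1],[0.001,0,0.147,0,-1],[0.001,0,0.147,0,-1],[0.001,0,0.147,0,-1],[0.001,0,0.147,0,-1]]]' 45 && python3 -m inch '[[[0,0,-0.01,0,-1],[0,0,-0.03,0,-1],[0,0,-0.06,0,-1],[0,0,-0.1,0,-1],[0,0,-0.13,0,-1],[0,0,-0.13,0,-1],[0,0,-0.13,0,-1]]]' && python3 -c "
from h import *
go((.40,.2,.335),(.4292,.0384,.335),(.4292,.0384,.24))"
```

```text
clock: 17.35
position: [0.3795, 0.3319, 0.205]
eef_rot: [3.14, -0.003, 0.954]
force: [-0.3, 0.3, 5.9]
grip_width: 0.51
grasp_force: 46.4
clock: 18.05
position: [0.3785, 0.3313, 0.3343]
eef_rot: [3.141, -0.001, 0.954]
force: [-0.4, 0.1, -0.5]
grip_width: 0.504
grasp_force: 46.0
at [0.3785 0.3313 0.3343] yaw 54.7 twist None
(0.4, 0.2, 0.335) [-0.0947  0.0934 -0.0008]
(0.4292, 0.0384, 0.335) [-0.2097  0.2107 -0.0009]
(0.4292, 0.0384, 0.24) [-0.2098  0.2106  0.0941]
```

```bash
python3 -m inch '[[[-0.025,0.025,0,0,-1],[-0.055,0.055,0,0,-1],[-0.085,0.085,0,0,-1],[-0.115,0.115,0,0,-1],[-0.145,0.145,0,0,-1],[-0.175,0.175,0,0,-1],[-0.198,0.198,0,0,-1],[-0.21,0.21,0,0,-1],[-0.21,0.21,0,0,-1],[-0.21,0.21,0,0,-1],[-0.21,0.21,0,0,-1]]]' && python3 -c "
from h import *
m=camera_model('wrist');p,d=grab_frame('wrist');cv2.imwrite('pics/w7.png',p[:,:,::-1])
print(pix(m,(.4292,.0384,.047)))
go((.4292,.0384,.24))"
```

```text
clock: 19.15
position: [0.4279, 0.0392, 0.3327]
eef_rot: [-3.139, 0.001, 0.955]
force: [0.4, -0.6, -1.4]
grip_width: 0.511
grasp_force: 46.1
[282.25863033 205.68515555]
at [0.428  0.0393 0.333 ] yaw 54.8 twist None
(0.4292, 0.0384, 0.24) [-0.      0.0016  0.093 ]
```

View pics/w7.png

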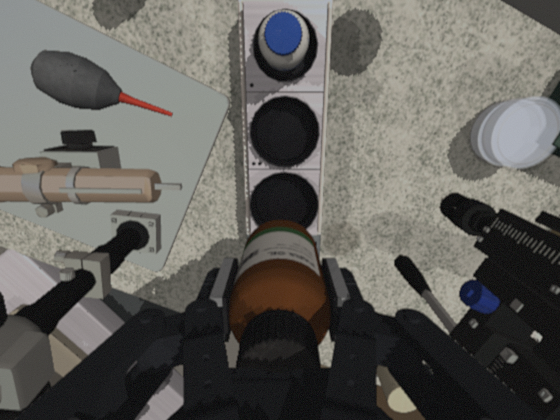

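Amber is upright over the large well (284,205), 2 mm off sideways; lowering.

```bash
python3 -m inch '[[[0,0.002,0.03,0,-1],[0,0.002,0.055,0,-1],[0,0.002,0.07,0,-1],[0,0.002,0.08,0,-1],[0,0.002,0.088,0,-1],[0,0.002,0.093,0,-1],[0,0.002,0.096,0,-1],[0,0.002,0.096,0,-1]]]'
```

```text
clock: 20.0
position: [0.4307, 0.0375, 0.2379]
eef_rot: [3.141, -0.001, 0.954]
force: [0.6, 0.9, -2.7]
grip_width: 0.509
grasp_force: 46.1
```

```bash
python3 -m inch '[[[0,0,0.001,0,-1],[0,0,0.002,0,-1],[0,0,0.003,0,-1],[0,0,0.003,0,-1]]]'
```

```text
clock: 20.4
position: [0.4307, 0.0374, 0.235]
eef_rot: [3.141, -0.001, 0.954]
force: [0.6, 1.9, -0.1]
grip_width: 0.508
grasp_force: 46.3
```

```bash
python3 -m inch '[[[0,0,0.001,0,-1],[0,0,0.001,0,-1],[0,0,0.001,0,0],[0,0,0.001,0,0.3],[0,0,0.001,0,1],[0,0,0.001,0,1],[0,0,0.001,0,1],[0,0,0.001,0,1],[0,0,-0.04,0,1],[0,0,-0.08,0,1],[0,0,-0.12,0,1],[0,0,-0.12,0,1],[0,0,-0.12,0,1]]]'
python3 - <<'E'
from h import *
go((.4565,.2737,.35))
m=camera_model("wrist");p,d=grab_frame('wrist')
P=cloud(d,m)
k=(P[...,2]>.115)&(P[...,2]<.14)&(np.hypot(P[...,0]-.43,P[...,1]-.038)<.03);q=P[k]
print("amber",cv2.minEnclosingCircle(q[:,:2].astype(np.float32)),k.sum(),np.percentile(q[:,2],[10,50,90]))
E
```

```text
clock: 21.7
position: [0.4307, 0.0373, 0.3557]
eef_rot: [3.139, -0.001, 0.954]
force: [-0.8, 0.0, -0.7]
grip_width: 1.006
grasp_force: 0.0
at [0.4307 0.0373 0.3557] yaw 54.7 twist None
(0.4565, 0.2737, 0.35) [ 0.2078 -0.1156  0.0057]
amber ((0.42953765392303467, 0.03738461807370186), 0.015110519714653492) 1320 [0.1226502  0.12452356 0.12535608]
```

Amber seated (top 0.1245 m). Checking the clearance around pink, then picking it.

```bash
python3 - <<'E'
from h import *
P=cloud(np.load("pics/top0.npy"),camera_model("top"))
v=P[...,:2]-np.array([.4565,.2737]);r=np.hypot(v[...,0],v[...,1])
k=(P[...,2]>.1)&(r<.2);i=np.argsort(r[k])[:5];print(r[k][i],P[k][i].round(3))
ty=np.array([.816,-.578]);tx=np.array([.578,.816]);k=(P[...,2]>.02)&(r>.035)&(r<.15)&(abs(v@tx)<.02)&(v@ty>0);print("along +y",(v@ty)[k].min() if k.any() else None)
E
python3 -m inch '[[[0.04,-0.022,0,0,1],[0.08,-0.044,0,0,1],[0.12,-0.066,0.003,0,1],[0.16,-0.089,0.006,0,1],[0.195,-0.108,0.006,0,1],[0.208,-0.116,0.006,0,1],[0.208,-0.116,0.006,0,1],[0.208,-0.116,0.006,0,1]]]' && python3 -c "
from h import *
go((.4565,.2737,.195))"
```

```text
[0.08822573 0.0889604  0.0890225  0.08937782 0.08939363] [[0.532 0.319 0.101]
 [0.536 0.314 0.104]
 [0.532 0.321 0.102]
 [0.534 0.319 0.103]
 [0.534 0.318 0.1  ]]
along +y 0.06896845655681692
clock: 22.55
position: [0.4552, 0.2735, 0.3472]
eef_rot: [-3.14, 0.003, 0.954]
force: [-0.4, -0.3, 0.8]
grip_width: 0.996
grasp_force: 0.0
at [0.4552 0.2735 0.3472] yaw 54.7 twist None
(0.4565, 0.2737, 0.195) [0.0015 0.0011 0.1522]
```

```bash
python3 -m inch '[[[0.001,0.001,0.03,0,0.6],[0.001,0.001,0.06,0,0.6],[0.001,0.001,0.09,0,0.6],[0.001,0.001,0.12,0,0.6],[0.001,0.001,0.14,0,0.6],[0.001,0.001,0.152,0,0.6],[0.001,0.001,0.152,0,0.6],[0.001,0.001,0.152,0,-1],[0.001,0.001,0.152,0,-1],[0.001,0.001,0.152,0,-1],[0.001,0.001,0.152,0,-1],[0.001,0.001,0.152,0,-1],[0.001,0.001,0.152,0,-1],[0.001,0.001,0.152,0,-1]]]' 40 && python3 -m inch '[[[0,0,-0.01,0,-1],[0,0,-0.03,0,-1],[0,0,-0.06,0,-1],[0,0,-0.1,0,-1],[0,0,-0.14,0,-1],[0,0,-0.14,0,-1],[0,0,-0.14,0,-1]]]' && python3 -c "
from h import *
go((.42,.16,.335),(.4655,.0897,.335),(.4655,.0897,.23))"
```

```text
clock: 23.95
position: [0.4583, 0.2748, 0.1984]
eef_rot: [3.139, -0.003, 0.954]
force: [0.6, -0.5, 6.8]
grip_width: 0.469
grasp_force: 41.2
clock: 24.65
position: [0.4574, 0.2745, 0.3381]
eef_rot: [3.14, -0.002, 0.954]
force: [0.4, -0.6, -1.7]
grip_width: 0.467
grasp_force: 40.5
at [0.4574 0.2745 0.3381] yaw 54.7 twist None
(0.42, 0.16, 0.335) [-0.1151  0.0357  0.0029]
(0.4655, 0.0897, 0.335) [-0.1462  0.1135  0.0029]
(0.4655, 0.0897, 0.23) [-0.1464  0.1133  0.1079]
```

```bash
python3 -m inch '[[[-0.035,0.012,0,0,-1],[-0.075,0.024,0,0,-1],[-0.115,0.036,0,0,-1],[-0.125,0.065,0,0,-1],[-0.137,0.095,0,0,-1],[-0.146,0.113,0,0,-1],[-0.146,0.113,0,0,-1],[-0.146,0.113,0,0,-1],[-0.146,0.113,0,0,-1]]]' && python3 -c "
from h import *
m=camera_model('wrist');p,d=grab_frame('wrist');cv2.imwrite('pics/w8.png',p[:,:,::-1])
print(pix(m,(.4655,.0897,.047)))
go((.4655,.0897,.231))"
```

```text
clock: 25.55
position: [0.464, 0.0904, 0.3355]
eef_rot: [-3.139, 0.002, 0.955]
force: [-0.1, 0.2, -0.5]
grip_width: 0.466
grasp_force: 40.6
[282.44444066 204.33428745]
at [0.4641 0.0906 0.3359] yaw 54.7 twist None
(0.4655, 0.0897, 0.231) [0.0002 0.0018 0.1049]
```

View pics/w8.png

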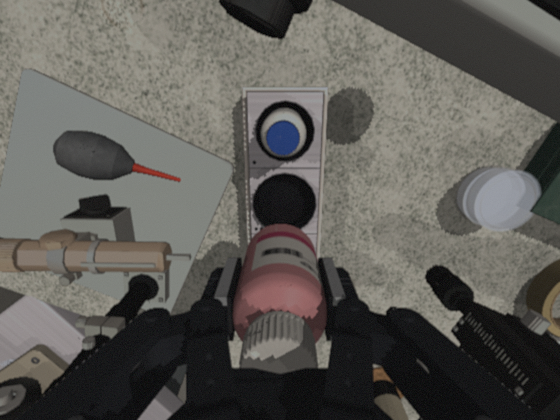

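Pink is upright over the middle well (284,203), again about 2 mm off; lowering with partial opening afterwards.

```bash
python3 -m inch '[[[0,0.002,0.03,0,-1],[0,0.002,0.055,0,-1],[0,0.002,0.07,0,-1],[0,0.002,0.08,0,-1],[0,0.002,0.09,0,-1],[0,0.002,0.098,0,-1],[0,0.002,0.104,0,-1],[0,0.002,0.106,0,-1],[0,0.002,0.106,0,-1]]]'
```

```text
clock: 26.5
position: [0.4668, 0.0887, 0.2307]
eef_rot: [3.142, -0.0, 0.954]
force: [-0.1, 0.2, -1.4]
grip_width: 0.467
grasp_force: 40.6
```

```bash
python3 -m inch '[[[0,0,0.001,0,-1],[0,0,0.002,0,-1],[0,0,0.002,0,-1],[0,0,0.002,0,-0.1],[0,0,0.002,0,0.1],[0,0,0.002,0,0.6],[0,0,0.002,0,0.6],[0,0,0.002,0,0.6],[0,0,0.002,0,0.6],[0,0,-0.04,0,0.6],[0,0,-0.08,0,0.6],[0,0,-0.12,0,0.6],[0,0,-0.16,0,0.6],[0,0,-0.16,0,0.6],[0,0,-0.16,0,0.6]]]'
python3 - <<'E'
from h import *
m=camera_model("wrist");p,d=grab_frame('wrist');cv2.imwrite('pics/w9.png',p[:,:,::-1])
t,dt=grab_frame("top")
A=cloud(d,m);B=cloud(dt,camera_model("top"))
for n,c,z in (("amber",(.4295,.0384),.125),("pink",(.4655,.0897),.117),("white",(.502,.1411),.095),("can",(.4145,-.2075),.065)):
  for P in (A,B):
    k=(P[...,2]>z-.006)&(P[...,2]<z+.009)&(np.hypot(P[...,0]-c[0],P[...,1]-c[1])<.03);q=P[k]
    if len(q)>20: print(n,np.round(cv2.minEnclosingCircle(q[:,:2].astype(np.float32))[0],4),k.sum(),np.median(q[:,2]).round(4))
print(readout.read_state()["position"],readout.read_state()["force"])
E
```

```text
clock: 28.0
position: [0.4671, 0.0888, 0.392]
eef_rot: [3.139, -0.002, 0.954]
force: [-0.4, -0.1, -0.2]
grip_width: 0.805
grasp_force: 0.0
amber [0.4298 0.0375] 791 0.1244
amber [0.4277 0.0377] 162 0.1249
pink [0.4654 0.0887] 774 0.1165
white [0.502  0.1418] 568 0.0949
can [ 0.4133 -0.2089] 263 0.064
[0.46606246 0.08870378 0.38950682] [-0.26269115  0.29164875 -0.36130501]
```

View pics/w9.png

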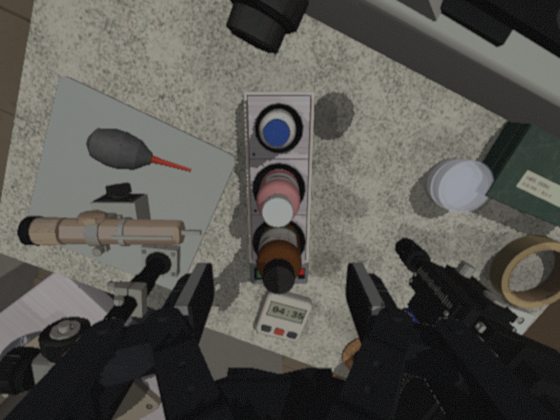

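All three bottles stand upright in their wells at (276,132), (278,208) and (277,270), with tops at 0.095, 0.117 and 0.125 m. The can stands on the pad, and the timer and blower have not moved. Handing in.

```bash
python3 -c "
from rig import arm
print(arm.hand_in())"
```

```text
the job is handed in; nothing more can be done
None
```

The job is handed in: the can stands on the cork pad, and the amber, pink and white bottles are fully down in the large, middle and small wells, with the timer and blower untouched; the hand-in printed no verdict.

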